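# Sort out the mixed-up jar lids

### The arm

A 7-joint arm with a two-finger parallel gripper is mounted at the origin on a cart in front of the work surface, level with it; the furniture and walls round the work are solid. World frame = base frame: x ahead of the robot, y to its left, z up, the work surface at z = 0. Lengths are in m, angles in rad, forces in N, time in s.
With the tool pointing down it reaches from about 0.425 to 0.875 m from the base axis. Payload 8.4 kg.
Tool frame: the origin (TCP) lies midway between the tips of the shut fingers; the grasp point (between the pads) lies 19 mm behind it (r.grasp_offset is the z of the grasp point in the tool frame, in m); z points along the fingers, y is the line along which they close (so a half turn about z gives the same grasp; the last joint's range is limited). The gripper opens to 87 mm and grips with 3 to 60 N. Pads are 19 mm wide; open, the fingers measure 117 mm over their backs; the gripper's body (75 mm by 190 mm) begins 51 mm behind the grasp point.
Start: joints at [1.237, 0.333, 0.04, 1.465, -0.013, 1.343, -0.059], TCP at [0.151, -0.632, 0.223] pointing down, gripper open.
Joint ranges: [-2.58, 2.58], [-0.38, 2.09], [-1.3, 1.39], [0.25, 2.4], [-1.5, 4.64], [0.08, 2.09], [-2.65, 2.65]. Speed limits (rad/s): [2.22, 2.22, 2.79, 2.79, 3.14, 3.14, 3.14].

### API

Orientations are given as a 3x3 rotation matrix whose columns are the frame's x, y, z axes.
In Python, from plant import r gives the robot as it stands.
- The arm moves only by the shell command python3 -m crank 'ROWS' [FORCE]. ROWS is text: rows parted by semicolons, each of 7 numbers parted by spaces: the turn, a rotation vector about the world's x, y, z in degrees, then the shift along the world's x, y, z in m, then the closure, from -1 (fully open) to 1 (shut). In form: wx wy wz x y z hand; .... A call has 1 to 5 rows; each row is the pose to reach, as a shift and turn from the pose commanded when the call began; what a row does not reach only later rows make up. A row lasts 1/8 s, in which the tool goes at most 62.5 mm and 10.7 degrees, less where a joint would pass 70% of its speed; a pose out of reach is approached as far as the arm can. A call with a gripper value outside its range is refused whole. The fingers move at their own pace and stop on an object; FORCE is the grip in N (left out, the last holds). Time passes only in rows, so rows that repeat a pose let the fingers close. It gives the time, the measured TCP pose, the force, the opening and the grip force at its end, in the units of the state.
- r.get_obs(): the state, without advancing time (a new reading comes with each control period).
- r.grab_frame(name): name is "scene" or "side" or "wrist"; returns a dict with "frame" (384x512x3 uint8, blue, green, red), "range_z" (384x512 float32, m along the optical axis (not along the pixel's ray), 0 where there is no reading), "intrinsics" (3x3 intrinsics, pixels), "R" (3x3) and "t" (3): a world point X has camera coordinates R X + t; the wrist camera has in their place "tool_from_camera" (4x4, takes a point from camera to tool coordinates, whose origin is the TCP and whose axes are the flange's). Camera axes: x right, y down, z forward; pixel columns grow to the right and rows downward; lengths in m; the calibration is good to about 2 mm. A picture is of the moment at which its call begins: read the wrist's pose just before it.
- r.hand_in(): hands the job in; it is judged then, once.
The state is a dict: "time_s": time; "qpos": joint angles; "joint_vel": joint speeds; "effort": joint torques, N m; "position": TCP position; "orientation": TCP orientation; "ft_force": force on the tool from outside, world axes, zero at the start; "torque": the same for the moment, N m; "width": finger opening in m; "grasp_force": force on a finger pad.
Only numpy, scipy, OpenCV 4.12 (cv2) and the standard library are available. Lean on these libraries where they do the work, as an engineer would, in place of code of your own. Each camera call takes 0.05 s, during which the arm holds its last target. There are 200 camera calls.

### The job

The four wooden lids of the white storage jars and dishes have been mixed up: each lies on a jar or dish that is not its own. Put every lid on the one it belongs to, so that it drops fully home and lies flat on the rim; the empty chopping board is free to rest a lid on meanwhile. Leave the jars and dishes standing where they are.

Things in the scene. Friction and masses are not known exactly. Their poses are not given: they have to be found in the camera images.
- round_jar: Round white ceramic storage jar, 106 mm across and 95 mm high; mouth about 92 mm across. Walls 6 mm, open at the top under the lid, loose on the worktop, about 0.9 kg. Origin at the centre of its underside, z up; its rim is at z = +95 mm.
- square_jar: Square white ceramic storage jar, 100 x 100 mm and 95 mm high, x and y along its sides; mouth 88 mm square. Walls 6 mm, open at the top under the lid, loose on the worktop, about 0.9 kg. Origin at the centre of its underside, z up; its rim is at z = +95 mm.
- oblong_dish: Low oblong white ceramic dish, 134 mm long (x) by 72 mm wide (y) and 62 mm high; mouth 122 x 60 mm. Walls 6 mm, open at the top under the lid, loose on the worktop, about 0.9 kg. Origin at the centre of its underside, z up; its rim is at z = +62 mm.
- narrow_dish: Low, long and narrow white ceramic dish, 172 mm long (x) by 58 mm wide (y) and 62 mm high; mouth 160 x 46 mm. Walls 6 mm, open at the top under the lid, loose on the worktop, about 0.9 kg. Origin at the centre of its underside, z up; its rim is at z = +62 mm.
- round_lid: Lid of the round jar: round light wooden board, 110 mm across, 12 mm thick; under it a 12 mm tapered plug, 3 mm play a side in its own mouth; on top a round knob 28 mm across, 30 mm high. 0.12 kg. Origin mid-board at its underside, which lies on the rim when home; plug to z = -12, grip z = +12 to +42 mm. At first its plug stands on a wrong rim, 12 mm proud.
- square_lid: Lid of the square jar: light wooden board 104 x 104 mm, fits at any quarter turn, 12 mm thick; under it a 12 mm tapered plug, 3 mm play a side in its own mouth; on top a bar grip 46 (x) x 18 (y) mm, 30 mm high. 0.12 kg. Origin mid-board at its underside, which lies on the rim when home; plug to z = -12, grip z = +12 to +42 mm. At first its plug stands on a wrong rim, 12 mm proud.
- oblong_lid: Lid of the oblong dish: light wooden board, 138 mm long (x) by 76 mm (y), fits either way round, 12 mm thick; under it a 12 mm tapered plug, 3 mm play a side in its own mouth; on top a bar grip 46 (x) x 18 (y) mm, 30 mm high. 0.12 kg. Origin mid-board at its underside, which lies on the rim when home; plug to z = -12, grip z = +12 to +42 mm. At first its plug stands on a wrong rim, 12 mm proud.
- narrow_lid: Lid of the narrow dish: light wooden board, 176 mm long (x) by 62 mm (y), fits either way round, 12 mm thick; under it a 12 mm tapered plug, 3 mm play a side in its own mouth; on top a bar grip 46 (x) x 18 (y) mm, 30 mm high. 0.12 kg. Origin mid-board at its underside, which lies on the rim when home; plug to z = -12, grip z = +12 to +42 mm. At first its plug stands on a wrong rim, 12 mm proud.
- chopping_board: Empty wooden chopping board, fixed on the worktop, 205 (x) x 145 (y) x 18 mm; origin at the centre of its underside, top at z = +18 mm. A lid may wait on it, standing on its plug. It and the four jars and dishes form one curved row from left to right, about 170 mm apart, x axes roughly away from the robot; things round the row are below 0.24 m; a cupboard hangs above z = 0.49 m beyond x = 0.58 m.
Things that resemble listed ones, but are neither listed nor needed, are in the scene too. What is shaped like the square_lid but pink or yellow is not meant.

How it is judged:
By the outcome, as a careful person would: the job done as asked, in the order asked, and still so for the second after the job is handed in, with the robot touching nothing.
It also fails if it takes over 128 s, if anything falls off the work surface, if the arm or the gripper's body presses on something with over 40 N, if the wrist force passes 120 N, or if a joint passes its speed limit or range.

## Working session

There is one attempt and no reset: what is moved stays moved. The work goes in short steps, Python scripts to look and compute and a shell command to move; the robot and the scene stay as the last step left them, time stands still between calls to the robot, and variables do not carry over. Pictures are saved under pics/ and viewed, at most 14 in all, crops included, and the job is handed in when it is done.

```bash
ls; mkdir -p pics; python3 - <<'E'
from plant import r
import cv2,pickle,numpy as np
d={}
for n in ("scene","side"):
    d[n]=r.grab_frame(n); cv2.imwrite(f"pics/{n}0.png",d[n]["frame"])
    print(n,d[n]["intrinsics"].round(1).tolist(),(-d[n]["R"].T@d[n]["t"]).round(3),d[n]["R"].round(2).tolist())
pickle.dump(d,open("f0.pkl","wb"))
o=r.get_obs();print(o["orientation"],o["width"],o["time_s"],r.grasp_offset)
E
```

```text
pics
scene [[377.4, 0.0, 249.0], [0.0, 377.4, 190.4], [0.0, 0.0, 1.0]] [-0.712  0.906  0.714] [[-0.53, -0.84, 0.02], [-0.35, 0.2, -0.91], [0.77, -0.5, -0.41]]
side [[399.7, 0.0, 251.9], [0.0, 399.7, 193.3], [0.0, 0.0, 1.0]] [ 0.448 -0.699  1.489] [[1.0, 0.02, -0.01], [0.01, -0.85, -0.53], [-0.02, 0.53, -0.85]]
[[ 9.72569734e-01  2.32611047e-01 -4.62348138e-04]
 [ 2.32611475e-01 -9.72568717e-01  1.41131670e-03]
 [-1.21377479e-04 -1.48015139e-03 -9.99998897e-01]] 0.08727656720814915 0.1 -0.0187
```

View pics/scene0.png

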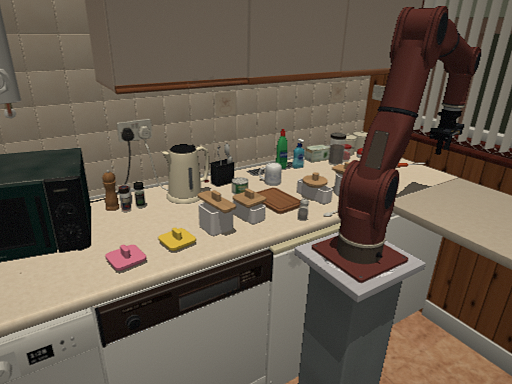

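View pics/side0.png

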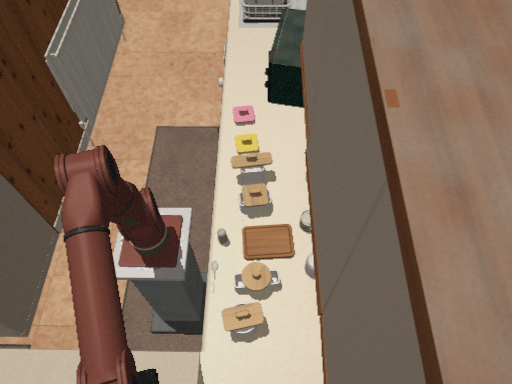

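Side view, from left (+y): long lid on a box jar (251,160), a lid on a dish (255,195), board (268,241), round lid on a long dish (257,277), and a lid on a jar (243,318). The pink (244,114) and yellow (247,143) ones are decoys. Next is one close crop.

```bash
python3 - <<'E'
import cv2
im=cv2.imread("pics/side0.png")[130:350,195:325]
cv2.imwrite("pics/crop.png",cv2.resize(cv2.rotate(im,cv2.ROTATE_90_CLOCKWISE),None,fx=3.5,fy=3.5,interpolation=cv2.INTER_CUBIC))
E
```

```text
(no output)
```

View pics/crop.png

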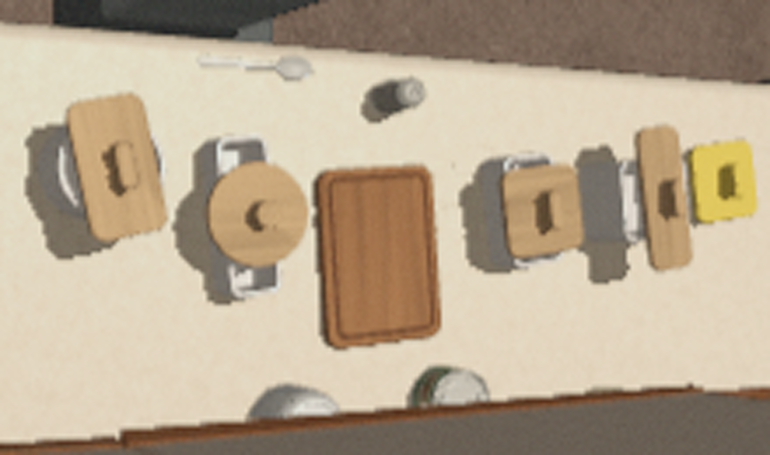

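The crop settles it: oblong lid on round jar (far left of the crop), round lid on narrow dish, square lid on oblong dish, narrow lid on square jar. The yellow square is a decoy. I'll measure roughly from the side view, then refine with the wrist camera.

```bash
cat > h.py <<'E'
import cv2,pickle,numpy as np
from plant import r
def cast(f,px,z):
    px=np.asarray(px,float).reshape(-1,2)
    d=(np.linalg.inv(f["intrinsics"])@np.c_[px,np.ones(len(px))].T).T@f["R"]
    c=-f["R"].T@f["t"]
    return c+d*((z-c[2])/d[:,2])[:,None]
def wrist(name=None):
    o=r.get_obs(); f=r.grab_frame("wrist"); T=f["tool_from_camera"]
    Rw=o["orientation"]@T[:3,:3]; c=o["orientation"]@T[:3,3]+o["position"]
    f["R"]=Rw.T; f["t"]=-Rw.T@c
    if name: cv2.imwrite(f"pics/{name}.png",f["frame"])
    return f
def cloud(f):
    h,w=f["range_z"].shape; u,v=np.meshgrid(np.arange(w),np.arange(h))
    z=f["range_z"]; p=np.stack([u,v,np.ones_like(u)],-1)@np.linalg.inv(f["intrinsics"]).T*z[...,None]
    return (p-f["t"])@f["R"], z>0
def rect(P):  # xy points -> centre, long, short, yaw of long axis (deg, -90..90)
    (cx,cy),(a,b),t=cv2.minAreaRect(((P-P.mean(0))*1000).astype(np.float32))
    if a<b:a,b,t=b,a,t+90
    return (np.array([cx,cy])/1000+P.mean(0)).round(4),round(a),round(b),round((t+90)%180-90,1)
def blobs(f,m,z,amin=60):
    out=[]
    for c in cv2.findContours(m.astype(np.uint8),cv2.RETR_EXTERNAL,cv2.CHAIN_APPROX_NONE)[0]:
        if cv2.contourArea(c)>=amin:
            x=c.reshape(-1,2); out.append((x.mean(0).round(),cv2.contourArea(c),rect(cast(f,x,z)[:,:2])))
    return out
E
python3 - <<'E'
from h import *
d=pickle.load(open("f0.pkl","rb")); f=d["side"]
P,ok=cloud(f)
hsv=cv2.cvtColor(f["frame"],cv2.COLOR_BGR2HSV)
for uv in [(251,160),(258,195),(268,241),(250,277),(235,318),(247,143)]: print(uv,hsv[uv[1],uv[0]],P[uv[1],uv[0]].round(3))
reg=np.zeros(ok.shape,bool); reg[130:350,200:300]=1
for lo,hi,z in [(.078,.095,.086),(.110,.127,.119),(.01,.026,.018)]:
    print(z); [print(*b) for b in blobs(f,reg&ok&(P[...,2]>lo)&(P[...,2]<hi)&(hsv[...,1]>70),z)]
E
```

```text
(251, 160) [ 15 114  96] [0.404 0.318 0.124]
(258, 195) [ 15 116  97] [0.435 0.165 0.09 ]
(268, 241) [ 13 137 166] [ 0.478 -0.009  0.02 ]
(250, 277) [ 17  98 202] [ 0.411 -0.187  0.09 ]
(235, 318) [ 17 101 201] [ 0.364 -0.343  0.116]
(247, 143) [ 23 168 120] [0.38  0.486 0.031]
0.086
[256. 276.] 631.5 (array([ 0.4306, -0.1806]), 107, 107, -89.2)
[255. 195.] 484.0 (array([0.4204, 0.1687]), 107, 103, -81.9)
0.119
[242. 316.] 826.0 (array([ 0.3884, -0.3359]), 135, 76, 13.2)
[251. 160.] 369.0 (array([0.4041, 0.3232]), 172, 66, 7.7)
0.018
[268. 242.] 1554.5 (array([ 0.4754, -0.0082]), 202, 147, 4.5)
[246. 144.] 343.0 (array([0.3752, 0.4969]), 110, 103, -81.8)
```

All sizes and heights match. The tool yaw (13.4°) already lines up with the oblong lid (13.2°). Moving above it.

```bash
python3 -m crank '0 0 0 0.03 0.04 0.05 -1; 0 0 0 0.06 0.08 0.08 -1; 0 0 0 0.10 0.12 0.10 -1; 0 0 0 0.13 0.16 0.10 -1; 0 0 0 0.16 0.21 0.10 -1' 30
python3 -m crank '0 0 0 0.03 0.04 0 -1; 0 0 0 0.06 0.09 0 -1;  0 0 0 0.06 0.09 0 -1;  0 0 0 0.06 0.09 0 -1'
python3 - <<'E'
from h import *
f=wrist("w1"); print(f["tool_from_camera"].round(3).tolist())
P,ok=cloud(f); hsv=cv2.cvtColor(f["frame"],cv2.COLOR_BGR2HSV)
for lo,hi,z in [(.110,.127,.119),(.14,.156,.149),(.085,.10,.095)]:
    print(z); [print(*b) for b in blobs(f,ok&(P[...,2]>lo)&(P[...,2]<hi),z,150)]
E
```

```text
time_s: 0.72
position: [0.312, -0.4208, 0.3224]
orientation: [[0.973, 0.232, -0.0], [0.232, -0.973, -0.0], [-0.0, 0.0, -1.0]]
ft_force: [1.3, -1.4, -0.5]
width: 0.0867
grasp_force: 0.0
time_s: 1.23
position: [0.3708, -0.3326, 0.3224]
orientation: [[0.973, 0.233, -0.001], [0.233, -0.973, -0.0], [-0.001, 0.0, -1.0]]
ft_force: [-0.6, -0.4, 0.3]
width: 0.0871
grasp_force: 0.0
[[0.0, -0.963, -0.27, 0.074], [1.0, 0.0, 0.0, -0.001], [-0.0, -0.27, 0.963, -0.163], [0.0, 0.0, 0.0, 1.0]]
0.119
[253. 158.] 5389.0 (array([ 0.3879, -0.3313]), 137, 76, 12.8)
[145. 101.] 372.0 (array([ 0.4316, -0.178 ]), 28, 25, -76.5)
0.149
[254. 164.] 433.0 (array([ 0.389 , -0.3313]), 45, 17, 13.2)
0.095
[ 21. 169.] 235.5 (array([ 0.2955, -0.0055]), 26, 25, -77.8)
[221. 158.] 174.0 (array([ 0.3776, -0.2852]), 69, 13, 12.0)
[152. 100.] 4970.5 (array([ 0.4316, -0.179 ]), 106, 106, 6.0)
```

View pics/w1.png

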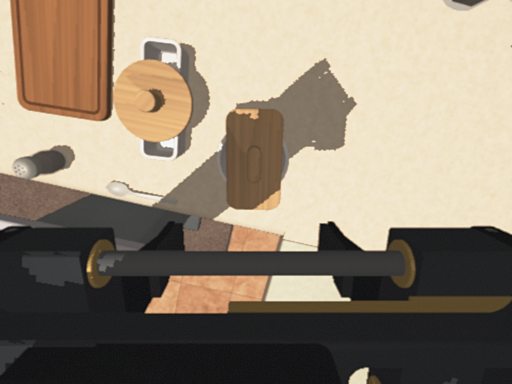

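The wrist view shows the oblong lid at (254,160) and the round lid at (152,100). The measured sizes (137x76, bar 45x17 at z 0.149) match. Grasping.

```bash
python3 -m crank '0 0 0 0.017 0.001 -0.06 -1; 0 0 0 0.017 0.001 -0.12 -1; 0 0 0 0.017 0.001 -0.17 -1; 0 0 0 0.017 0.001 -0.19 -1; 0 0 0 0.017 0.001 -0.199 -1' 30
python3 -m crank '0 0 0 0 0 0 -1; 0 0 0 0 0 0 1; 0 0 0 0 0 0 1; 0 0 0 0 0 0 1; 0 0 0 0 0 0 1' 30
python3 -m crank '0 0 0 0 0 0 1; 0 0 0 0 0 0 1; 0 0 0 0 0 0.02 1; 0 0 0 0 0 0.06 1;  0 0 0 0 0 0.10 1'
```

```text
time_s: 1.9
position: [0.3867, -0.3319, 0.122]
orientation: [[0.973, 0.23, -0.002], [0.23, -0.973, 0.001], [-0.002, -0.002, -1.0]]
ft_force: [0.7, 0.1, -0.3]
width: 0.0871
grasp_force: 0.0
time_s: 2.52
position: [0.3883, -0.3312, 0.1238]
orientation: [[0.973, 0.233, 0.0], [0.233, -0.973, -0.0], [0.0, 0.0, -1.0]]
ft_force: [0.6, 1.0, 0.1]
width: 0.0549
grasp_force: 0.0
time_s: 3.15
position: [0.388, -0.3309, 0.2245]
orientation: [[0.973, 0.233, -0.0], [0.233, -0.973, 0.0], [-0.0, -0.001, -1.0]]
ft_force: [0.1, -0.8, -0.2]
width: 0.0055
grasp_force: 0.0
```

The fingers are slower than I allowed for and closed above the bar. I'll reopen, check the lid and retry.

```bash
python3 -m crank '0 0 0 -0.017 0 0.10 -1; 0 0 0 -0.017 0 0.10 -1; 0 0 0 -0.017 0 0.10 -1; 0 0 0 -0.017 0 0.10 -1; 0 0 0 -0.017 0 0.10 -1'
python3 -m crank '0 0 0 0 0 0 -1; 0 0 0 0 0 0 -1; 0 0 0 0 0 0 -1; 0 0 0 0 0 0 -1; 0 0 0 0 0 0 -1'
python3 - <<'E'
from h import *
f=wrist()
P,ok=cloud(f)
for lo,hi,z in [(.110,.127,.119),(.14,.156,.149),(.085,.10,.095)]:
    print(z); [print(*b) for b in blobs(f,ok&(P[...,2]>lo)&(P[...,2]<hi),z,150)]
E
```

```text
time_s: 3.78
position: [0.3709, -0.3307, 0.3221]
orientation: [[0.973, 0.233, -0.002], [0.233, -0.973, 0.002], [-0.001, -0.002, -1.0]]
ft_force: [-0.0, 0.5, -0.7]
width: 0.0476
grasp_force: 0.0
time_s: 4.4
position: [0.3712, -0.3312, 0.3236]
orientation: [[0.973, 0.233, 0.0], [0.233, -0.973, -0.0], [0.0, 0.0, -1.0]]
ft_force: [-0.5, 0.4, -0.0]
width: 0.0866
grasp_force: 0.0
0.119
[254. 159.] 5338.0 (array([ 0.3881, -0.3318]), 137, 75, 12.1)
[146. 101.] 370.0 (array([ 0.4316, -0.1776]), 28, 27, -81.9)
0.149
[255. 165.] 431.5 (array([ 0.3884, -0.3315]), 46, 17, 13.3)
0.095
[ 23. 169.] 231.0 (array([ 0.2953, -0.006 ]), 27, 26, -43.3)
[222. 159.] 173.0 (array([ 0.3768, -0.2854]), 70, 13, 12.1)
[153. 101.] 4935.5 (array([ 0.4316, -0.1788]), 106, 106, 13.2)
```

```bash
python3 -m crank '0 0 0 0.017 -0.0005 -0.06 0; 0 0 0 0.017 -0.0005 -0.12 0; 0 0 0 0.017 -0.0005 -0.17 0; 0 0 0 0.017 -0.0005 -0.19 0; 0 0 0 0.017 -0.0005 -0.2005 0' 30
python3 -m crank '0 0 0 0 0 0 1; 0 0 0 0 0 0 1; 0 0 0 0 0 0 1; 0 0 0 0 0 0 1; 0 0 0 0 0 0 1' 30
python3 -m crank '0 0 0 0 0 0 1; 0 0 0 0 0 0 1'
```

```text
time_s: 5.08
position: [0.3878, -0.3313, 0.1219]
orientation: [[0.973, 0.233, -0.001], [0.233, -0.973, 0.001], [-0.001, -0.001, -1.0]]
ft_force: [0.9, 0.2, -0.1]
width: 0.0473
grasp_force: 0.0
time_s: 5.7
position: [0.3886, -0.332, 0.1238]
orientation: [[0.973, 0.233, 0.001], [0.233, -0.973, -0.001], [0.001, 0.001, -1.0]]
ft_force: [-0.2, -0.8, 5.9]
width: 0.0178
grasp_force: 30.0
time_s: 5.95
position: [0.3886, -0.332, 0.1238]
orientation: [[0.973, 0.232, 0.001], [0.232, -0.973, -0.001], [0.001, 0.001, -1.0]]
ft_force: [-0.0, 0.5, 5.5]
width: 0.0177
grasp_force: 30.0
```

```bash
python3 -m crank '0 0 0 0 0 0.03 1; 0 0 0 0 0 0.08 1; 0 0 0 0 0.03 0.12 1; 0 0 0 0.02 0.08 0.12 1; 0 0 0 0.04 0.13 0.12 1'
python3 -m crank '0 0 0 0.01 0.05 0 1; 0 0 0 0.02 0.10 0 1; 0 0 0 0.035 0.15 0 1; 0 0 0 0.047 0.192 -0.03 1; 0 0 0 0.047 0.192 -0.08 1'
python3 -m crank '0 0 0 0 0 -0.05 1; 0 0 0 0 0 -0.09 1; 0 0 0 0 0 -0.105 1; 0 0 0 0 0 -0.115 1; 0 0 0 0 0 -0.115 1'
```

```text
time_s: 6.58
position: [0.4285, -0.2004, 0.2435]
orientation: [[0.973, 0.232, 0.001], [0.232, -0.973, -0.001], [0.001, 0.001, -1.0]]
ft_force: [2.1, 0.7, -0.9]
width: 0.0178
grasp_force: 29.9
time_s: 7.2
position: [0.4769, -0.0057, 0.1636]
orientation: [[0.971, 0.238, 0.004], [0.238, -0.971, 0.001], [0.004, 0.0, -1.0]]
ft_force: [-0.2, -0.7, -2.1]
width: 0.018
grasp_force: 29.9
time_s: 7.82
position: [0.4757, -0.0097, 0.0486]
orientation: [[0.973, 0.233, 0.001], [0.233, -0.973, 0.0], [0.001, 0.0, -1.0]]
ft_force: [-0.1, -0.5, -0.4]
width: 0.0175
grasp_force: 29.9
```

```bash
python3 -m crank '0 0 0 0 0 -0.002 1; 0 0 0 0 0 -0.002 1; 0 0 0 0 0 -0.002 0; 0 0 0 0 0 -0.002 0; 0 0 0 0 0 -0.002 0'
python3 -m crank '0 0 0 0 0 0.05 0; 0 0 0 0 0 0.11 -0.3; 0 0 0 -0.02 -0.03 0.17 -0.3; 0 0 0 -0.04 -0.08 0.23 -0.3; 0 0 0 -0.06 -0.13 0.28 -0.3'
python3 -m crank '0 0 0 -0.01 -0.05 0 -0.3; 0 0 0 -0.02 -0.10 0 -0.3; 0 0 0 -0.02 -0.10 0 -0.3; 0 0 0 -0.02 -0.10 0 -0.3'
python3 - <<'E'
from h import *
f=wrist("w2")
pickle.dump(f,open("w2.pkl","wb"))
P,ok=cloud(f)
for lo,hi,z in [(.052,.0675,.062),(.078,.092,.086),(.107,.124,.116),(.085,.10,.095),(.034,.05,.042),(.012,.024,.018)]:
    print(z); [print(*b) for b in blobs(f,ok&(P[...,2]>lo)&(P[...,2]<hi)&(P[...,0]>.3),z,150)]
E
```

```text
time_s: 8.45
position: [0.4752, -0.0096, 0.0461]
orientation: [[0.973, 0.233, 0.0], [0.233, -0.973, -0.0], [0.0, 0.0, -1.0]]
ft_force: [-0.2, -0.2, 0.1]
width: 0.0392
grasp_force: 0.0
time_s: 9.07
position: [0.4243, -0.1163, 0.3027]
orientation: [[0.972, 0.234, 0.001], [0.234, -0.972, -0.001], [0.001, 0.001, -1.0]]
ft_force: [0.4, -0.8, -0.8]
width: 0.0563
grasp_force: 0.0
time_s: 9.57
position: [0.405, -0.215, 0.3005]
orientation: [[0.973, 0.233, -0.0], [0.233, -0.973, 0.001], [-0.0, -0.001, -1.0]]
ft_force: [-0.2, -1.0, -0.2]
width: 0.0567
grasp_force: 0.0
0.062
[227. 193.] 231.0 (array([ 0.363 , -0.1864]), 58, 31, -78.1)
[339. 208.] 208.5 (array([ 0.3787, -0.3578]), 92, 42, -15.0)
[236.  94.] 320.0 (array([ 0.4988, -0.1694]), 58, 39, -85.4)
[10. 98.] 294.0 (array([0.4231, 0.1377]), 131, 25, -0.5)
0.086
[344. 212.] 235.5 (array([ 0.3799, -0.3578]), 93, 42, -12.1)
[228. 146.] 4893.0 (array([ 0.4319, -0.1751]), 108, 108, -76.5)
[ 4. 98.] 627.5 (array([0.4253, 0.1211]), 97, 17, -0.5)
0.116
[226. 149.] 356.0 (array([ 0.4318, -0.1758]), 27, 26, -76.5)
0.095
[328. 200.] 909.0 (array([ 0.39  , -0.3296]), 108, 99, 70.9)
[228. 145.] 4866.0 (array([ 0.4329, -0.1757]), 105, 105, -76.5)
[  2. 101.] 284.0 (array([0.4219, 0.1167]), 85, 10, -0.5)
0.042
[330. 207.] 204.0 (array([ 0.3731, -0.3497]), 95, 53, -33.6)
[17. 94.] 728.5 (array([0.4255, 0.1447]), 133, 21, 7.9)
[125.  85.] 5195.5 (array([ 0.4753, -0.0103]), 137, 78, 13.2)
0.018
[30. 96.] 430.0 (array([0.4262, 0.1435]), 131, 15, 8.1)
[127.  82.] 13231.5 (array([ 0.4756, -0.0027]), 204, 146, 4.6)
```

View pics/w2.png

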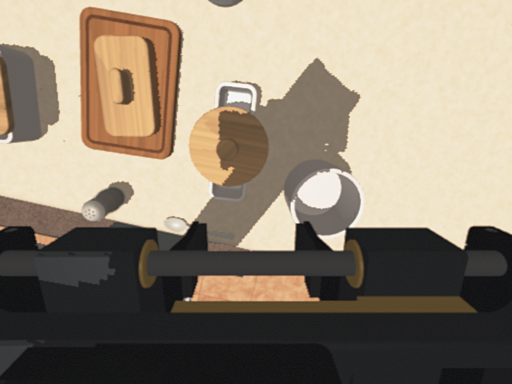

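The view shows the empty round jar rim at (325,197), the round lid at (228,146) and the parked oblong lid at (125,85). Off-centre readings differ by about 3 mm, so I'll measure each item centred in the view.

```bash
cat >> h.py <<'E'
def circ(P):
    A=np.c_[2*P,np.ones(len(P))]; s=np.linalg.lstsq(A,(P**2).sum(1),rcond=None)[0]
    return s[:2].round(4),round(1000*np.sqrt(s[2]+s[:2]@s[:2]),1)
def band(f,lo,hi,z,c,rad,amin=40):
    P,ok=cloud(f); m=ok&(P[...,2]>lo)&(P[...,2]<hi)&(np.hypot(P[...,0]-c[0],P[...,1]-c[1])<rad)
    out=[print(z,*b) for b in blobs(f,m,z,amin)]; return m
E
python3 -m crank '0 0 0 -0.017 -0.057 0.01 -0.3; 0 0 0 -0.034 -0.115 0.023 -0.3; 0 0 0 -0.034 -0.115 0.023 -0.3; 0 0 0 -0.034 -0.115 0.023 -0.3'
python3 - <<'E'
from h import *
f=wrist("w3")
m=band(f,.088,.102,.095,(.39,-.332),.07)
cs=max(cv2.findContours(m.astype(np.uint8),cv2.RETR_EXTERNAL,cv2.CHAIN_APPROX_NONE)[0],key=cv2.contourArea)
p=cast(f,cs.reshape(-1,2),.095)[:,:2]; print(circ(p),circ(cv2.convexHull(p.astype(np.float32)).reshape(-1,2).astype(float)))
g=cv2.cvtColor(f["frame"],cv2.COLOR_BGR2GRAY)
E
python3 -m crank '0 0 0 0.02 0.05 0 -0.3; 0 0 0 0.03 0.1 0 -0.3; 0 0 0 0.043 0.155 0 -0.3; 0 0 0 0.043 0.155 0 -0.3; 0 0 0 0.043 0.155 0 -0.3'
python3 - <<'E'
from h import *
f=wrist("w4")
band(f,.078,.093,.086,(.43,-.176),.06)
band(f,.108,.124,.116,(.43,-.176),.06)
band(f,.052,.07,.062,(.43,-.176),.1)
E
```

```text
time_s: 10.12
position: [0.3717, -0.3294, 0.3235]
orientation: [[0.972, 0.234, 0.0], [0.234, -0.972, 0.001], [0.0, -0.001, -1.0]]
ft_force: [0.3, 0.7, -0.2]
width: 0.057
grasp_force: 0.0
0.095 [254. 160.] 4047.0 (array([ 0.3866, -0.3297]), 105, 103, -76.4)
(array([ 0.3866, -0.33  ]), np.float64(52.0)) (array([ 0.3865, -0.33  ]), np.float64(52.5))
time_s: 10.8
position: [0.4139, -0.1749, 0.3236]
orientation: [[0.972, 0.235, -0.0], [0.235, -0.972, -0.001], [-0.0, 0.001, -1.0]]
ft_force: [-0.4, -0.3, -0.1]
width: 0.0567
grasp_force: 0.0
0.086 [254. 156.] 4203.5 (array([ 0.4318, -0.1755]), 108, 108, -76.4)
0.116 [255. 161.] 297.0 (array([ 0.4321, -0.175 ]), 26, 26, 13.6)
0.062 [250. 200.] 196.5 (array([ 0.3627, -0.1859]), 58, 30, -81.5)
0.062 [261. 108.] 263.0 (array([ 0.4987, -0.1691]), 58, 39, -84.1)
```

```bash
python3 -m crank '0 0 0 0.018 -0.0005 -0.06 -0.2; 0 0 0 0.018 -0.0005 -0.12 -0.2; 0 0 0 0.018 -0.0005 -0.18 -0.2; 0 0 0 0.018 -0.0005 -0.22 -0.2; 0 0 0 0.018 -0.0005 -0.233 -0.2' 30
python3 -m crank '0 0 0 0 0 0 -0.2; 0 0 0 0 0 0 1; 0 0 0 0 0 0 1; 0 0 0 0 0 0 1; 0 0 0 0 0 0 1' 30
python3 -m crank '0 0 0 0 0 0 1; 0 0 0 0 0 0 1; 0 0 0 0 0 0 1; 0 0 0 0 0 0.02 1; 0 0 0 0 0 0.05 1'
```

```text
time_s: 11.48
position: [0.4301, -0.1764, 0.0883]
orientation: [[0.973, 0.231, -0.004], [0.231, -0.973, 0.002], [-0.003, -0.003, -1.0]]
ft_force: [-0.6, -0.2, 1.0]
width: 0.0524
grasp_force: 0.0
time_s: 12.1
position: [0.4323, -0.1763, 0.0913]
orientation: [[0.973, 0.233, 0.001], [0.233, -0.973, -0.001], [0.001, 0.001, -1.0]]
ft_force: [-1.3, -0.4, 5.1]
width: 0.027
grasp_force: 30.0
time_s: 12.72
position: [0.431, -0.1757, 0.1404]
orientation: [[0.973, 0.233, -0.002], [0.233, -0.973, 0.001], [-0.002, -0.002, -1.0]]
ft_force: [0.4, 0.2, -0.9]
width: 0.0274
grasp_force: 30.0
```

```bash
python3 -m crank '0 0 0 0 0 0.05 1; 0 0 0 -0.015 -0.05 0.06 1; 0 0 0 -0.03 -0.1 0.06 1; 0 0 0 -0.0455 -0.1545 0.05 1; 0 0 0 -0.0455 -0.1545 0.02 1'
python3 -m crank '0 0 0 0 0 0 1; 0 0 0 0 0 -0.02 1; 0 0 0 0 0 -0.035 1; 0 0 0 0 0 -0.045 1; 0 0 0 0 0 -0.045 1'
```

```text
time_s: 13.35
position: [0.3847, -0.3356, 0.161]
orientation: [[0.974, 0.226, 0.001], [0.226, -0.974, -0.003], [0.001, 0.003, -1.0]]
ft_force: [0.3, 0.7, -2.0]
width: 0.0277
grasp_force: 30.0
time_s: 13.98
position: [0.3862, -0.3302, 0.1153]
orientation: [[0.972, 0.233, -0.001], [0.233, -0.972, 0.001], [-0.001, -0.001, -1.0]]
ft_force: [-0.1, -0.2, -1.5]
width: 0.0274
grasp_force: 30.0
```

```bash
python3 -m crank '0 0 0 0 0 -0.003 1; 0 0 0 0 0 -0.004 1; 0 0 0 0 0 -0.004 -0.2; 0 0 0 0 0 -0.004 -0.2; 0 0 0 0 0 -0.004 -0.2'
python3 -m crank '0 0 0 0 0 0 -0.2; 0 0 0 0 0 0.05 -0.2; 0 0 0 0 0 0.11 -0.2; 0 0 0 0.01 0.05 0.16 -0.2; 0 0 0 0.02 0.1 0.21 -0.2'
python3 -m crank '0 0 0 0.009 0.052 0 -0.2; 0 0 0 0.009 0.052 0 -0.2; 0 0 0 0.009 0.052 0 -0.2'
python3 - <<'E'
from h import *
f=wrist("w5")
P,ok=cloud(f)
band(f,.10,.115,.107,(.387,-.33),.07)
s=ok&(np.hypot(P[...,0]-.387,P[...,1]+.33)<.05)&(np.hypot(P[...,0]-.387,P[...,1]+.33)>.025)
p=P[s];p=p[p[:,2]>.09]; A=np.c_[p[:,:2]-[.387,-.33],np.ones(len(p))]; print("plane",np.linalg.lstsq(A,p[:,2],rcond=None)[0].round(4))
band(f,.052,.07,.062,(.43,-.176),.1)
E
```

```text
time_s: 14.6
position: [0.3864, -0.3307, 0.1117]
orientation: [[0.973, 0.233, 0.0], [0.233, -0.973, -0.0], [0.0, 0.0, -1.0]]
ft_force: [-0.6, -0.9, -0.0]
width: 0.0482
grasp_force: 0.0
time_s: 15.22
position: [0.4039, -0.2421, 0.3108]
orientation: [[0.973, 0.232, 0.001], [0.232, -0.973, -0.0], [0.001, 0.0, -1.0]]
ft_force: [0.9, -0.0, -0.7]
width: 0.0519
grasp_force: 0.0
time_s: 15.6
position: [0.4126, -0.1915, 0.309]
orientation: [[0.973, 0.233, -0.0], [0.233, -0.973, -0.0], [-0.0, 0.0, -1.0]]
ft_force: [-0.3, -0.2, 0.3]
width: 0.0524
grasp_force: 0.0
0.107 [341. 210.] 3222.0 (array([ 0.3921, -0.3259]), 105, 100, -43.3)
plane [0.0002 0.0007 0.1081]
0.062 [245. 149.] 4212.5 (array([ 0.433, -0.177]), 172, 58, 7.0)
```

View pics/w5.png

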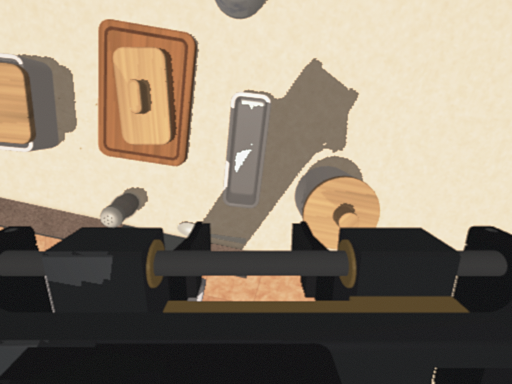

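The round lid is home and flat (top plane z 0.108, no tilt). The empty narrow dish at (247,149) measures 172x58, centre (0.433,-0.177), yaw 7. Next, the narrow lid.

```bash
python3 -m crank '0 0 -2 0 0.06 0.01 -0.2; 0 0 -4 0 0.12 0.02 -0.2; 0 0 -6 0 0.18 0.02 -0.2; 0 0 -6 0 0.24 0.02 -0.2; 0 0 -6 0 0.30 0.02 -0.2'
python3 -m crank '0 0 0 -0.01 0.06 0 -0.2; 0 0 0 -0.02 0.12 0 -0.2; 0 0 0 -0.026 0.18 0 -0.2; 0 0 0 -0.026 0.215 0.01 -0.2; 0 0 0 -0.026 0.215 0.01 -0.2'
python3 -m crank '0 0 0 0 0 0 -0.2'
python3 - <<'E'
from h import *
f=wrist("w6")
band(f,.11,.127,.119,(.404,.323),.1)
band(f,.14,.158,.149,(.404,.323),.06)
band(f,.078,.093,.086,(.42,.169),.07)
band(f,.108,.124,.116,(.42,.169),.06)
E
```

```text
time_s: 16.27
position: [0.413, 0.1095, 0.329]
orientation: [[0.992, 0.127, 0.0], [0.127, -0.992, 0.0], [0.0, -0.0, -1.0]]
ft_force: [0.5, -0.2, 0.4]
width: 0.0527
grasp_force: 0.0
time_s: 16.9
position: [0.387, 0.3255, 0.339]
orientation: [[0.991, 0.132, -0.002], [0.132, -0.991, 0.003], [-0.002, -0.003, -1.0]]
ft_force: [-0.4, -0.3, -0.1]
width: 0.0521
grasp_force: 0.0
time_s: 17.02
position: [0.3877, 0.3225, 0.3385]
orientation: [[0.992, 0.128, -0.001], [0.128, -0.992, -0.0], [-0.001, 0.0, -1.0]]
ft_force: [-0.8, 0.1, -0.3]
width: 0.0522
grasp_force: 0.0
0.119 [247. 154.] 5197.0 (array([0.4049, 0.3309]), 175, 62, 8.8)
0.149 [247. 161.] 398.0 (array([0.4059, 0.3313]), 45, 17, 7.5)
0.086 [349. 157.] 4400.0 (array([0.4217, 0.1771]), 106, 103, -82.4)
0.116 [355. 160.] 364.0 (array([0.4228, 0.1781]), 44, 19, 8.2)
```

The wrist view measures the narrow lid at 175x62, centre (0.405,0.331), yaw 8. The side view reads y about 5–8 mm low for everything, so I use the wrist.

```bash
python3 -m crank '0 0 0.5 0.018 0.0085 -0.06 -0.2; 0 0 0.5 0.018 0.0085 -0.12 -0.2; 0 0 0.5 0.018 0.0085 -0.17 -0.2; 0 0 0.5 0.018 0.0085 -0.20 -0.2; 0 0 0.5 0.018 0.0085 -0.215 -0.2' 30
python3 -m crank '0 0 0 0 0 0 -0.2; 0 0 0 0 0 0 1; 0 0 0 0 0 0 1; 0 0 0 0 0 0 1; 0 0 0 0 0 0 1' 30
python3 -m crank '0 0 0 0 0 0 1; 0 0 0 0 0 0 1; 0 0 0 0 0 0 1; 0 0 0 0 0 0.02 1; 0 0 0 0 0 0.06 1'
```

```text
time_s: 17.7
position: [0.4051, 0.3302, 0.1225]
orientation: [[0.991, 0.136, -0.001], [0.136, -0.991, -0.002], [-0.001, 0.002, -1.0]]
ft_force: [-0.7, -0.3, 0.3]
width: 0.0524
grasp_force: 0.0
time_s: 18.32
position: [0.4051, 0.3323, 0.1244]
orientation: [[0.99, 0.138, 0.0], [0.138, -0.99, -0.0], [0.0, 0.0, -1.0]]
ft_force: [0.4, -2.3, 0.8]
width: 0.02
grasp_force: 0.8
time_s: 18.95
position: [0.4041, 0.3321, 0.1847]
orientation: [[0.99, 0.139, -0.002], [0.139, -0.99, -0.001], [-0.002, 0.0, -1.0]]
ft_force: [1.6, -0.5, -0.7]
width: 0.018
grasp_force: 30.0
```

```bash
python3 -m crank '0 0 0 0 0 0.04 1; 0 0 -0.5 0 -0.06 0.05 1; 0 0 -1 0 -0.12 0.05 1; 0 0 -1 0.01 -0.18 0.05 1; 0 0 -1 0.015 -0.24 0.05 1'
python3 -m crank '0 0 0 0.005 -0.06 0 1; 0 0 0 0.01 -0.12 0 1; 0 0 0 0.013 -0.18 0 1; 0 0 0 0.013 -0.24 0 1; 0 0 0 0.013 -0.268 -0.04 1'
python3 -m crank '0 0 0 0 0 -0.04 1; 0 0 0 0 0 -0.075 1; 0 0 0 0 0 -0.085 1; 0 0 0 0 0 -0.085 1'
```

```text
time_s: 19.58
position: [0.4202, 0.0909, 0.2356]
orientation: [[0.993, 0.121, 0.003], [0.121, -0.993, -0.001], [0.003, 0.001, -1.0]]
ft_force: [0.9, 0.2, -1.5]
width: 0.0179
grasp_force: 30.0
time_s: 20.2
position: [0.4346, -0.1794, 0.197]
orientation: [[0.993, 0.118, 0.006], [0.118, -0.993, -0.003], [0.005, 0.004, -1.0]]
ft_force: [1.2, -0.3, -2.0]
width: 0.0177
grasp_force: 30.0
time_s: 20.7
position: [0.4334, -0.1754, 0.11]
orientation: [[0.993, 0.122, 0.001], [0.122, -0.993, 0.0], [0.001, -0.0, -1.0]]
ft_force: [0.7, 0.4, -0.3]
width: 0.0174
grasp_force: 30.0
```

```bash
python3 -m crank '0 0 0 -0.0005 -0.001 -0.01 1; 0 0 0 -0.0005 -0.001 -0.018 1; 0 0 0 -0.0005 -0.001 -0.022 1; 0 0 0 -0.0005 -0.001 -0.026 1; 0 0 0 -0.0005 -0.001 -0.026 1'
```

```text
time_s: 21.32
position: [0.4322, -0.1764, 0.0829]
orientation: [[0.993, 0.121, -0.0], [0.121, -0.993, 0.0], [-0.0, -0.0, -1.0]]
ft_force: [-0.4, -0.2, -1.2]
width: 0.0177
grasp_force: 30.0
```

```bash
python3 -m crank '0 0 0 0 0 -0.003 1; 0 0 0 0 0 -0.004 1; 0 0 0 0 0 -0.004 -0.2; 0 0 0 0 0 -0.004 -0.2; 0 0 0 0 0 -0.004 -0.2'
python3 -m crank '0 0 0 0 0 0 -0.2; 0 0 0 0 0 0.05 -0.2; 0 0 0 -0.01 0 0.11 -0.2; 0 0 0 -0.02 0 0.17 -0.2; 0 0 0 -0.02 0.02 0.23 -0.2'
python3 -m crank '0 0 0 0 0.03 0.02 -0.2; 0 0 0 0 0.03 0.02 -0.2'
python3 - <<'E'
from h import *
f=wrist("w7")
P,ok=cloud(f)
band(f,.068,.08,.074,(.433,-.177),.1)
s=ok&(np.hypot(P[...,0]-.433,P[...,1]+.177)<.095)&(abs(P[...,2]-.074)<.006)
p=P[s]; A=np.c_[p[:,:2]-[.433,-.177],np.ones(len(p))]; print("plane",np.linalg.lstsq(A,p[:,2],rcond=None)[0].round(4))
E
python3 -m crank '0 0 0 0 0.06 0 -0.2; 0 0 0 0 0.12 0 -0.2; 0 0 0 0 0.18 0 -0.2; 0 0 0 0 0.24 0 -0.2; 0 0 0 -0.01 0.30 0 -0.2'
python3 -m crank '0 0 0 -0.01 0.06 0 -0.2; 0 0 0 -0.016 0.12 0 -0.2; 0 0 0 -0.016 0.155 0 -0.2; 0 0 0 -0.016 0.155 0 -0.2; 0 0 0 -0.016 0.155 0 -0.2'
python3 - <<'E'
from h import *
f=wrist("w8")
band(f,.088,.102,.095,(.404,.331),.09)
band(f,.078,.093,.086,(.42,.177),.07)
E
```

```text
time_s: 21.95
position: [0.4325, -0.1766, 0.0792]
orientation: [[0.993, 0.121, 0.0], [0.121, -0.993, -0.0], [0.0, 0.0, -1.0]]
ft_force: [-0.2, 0.2, 0.7]
width: 0.0399
grasp_force: 0.0
time_s: 22.58
position: [0.4114, -0.1576, 0.3105]
orientation: [[0.993, 0.118, 0.0], [0.118, -0.993, -0.001], [0.0, 0.001, -1.0]]
ft_force: [2.1, 0.5, 0.6]
width: 0.0522
grasp_force: 0.0
time_s: 22.82
position: [0.4135, -0.1249, 0.3305]
orientation: [[0.992, 0.124, 0.003], [0.124, -0.992, -0.002], [0.003, 0.003, -1.0]]
ft_force: [-0.3, -1.0, -0.7]
width: 0.0519
grasp_force: 0.0
0.074 [284. 157.] 4302.0 (array([ 0.4317, -0.175 ]), 174, 62, 7.0)
plane [ 0.0002 -0.0031  0.075 ]
time_s: 23.5
position: [0.4023, 0.1739, 0.3275]
orientation: [[0.993, 0.119, -0.001], [0.119, -0.993, 0.001], [-0.001, -0.001, -1.0]]
ft_force: [0.8, 0.1, 0.9]
width: 0.0522
grasp_force: 0.0
time_s: 24.12
position: [0.3866, 0.3273, 0.3275]
orientation: [[0.993, 0.121, -0.002], [0.121, -0.993, -0.0], [-0.002, 0.0, -1.0]]
ft_force: [0.9, -1.0, 0.1]
width: 0.0521
grasp_force: 0.0
0.095 [249. 155.] 4504.0 (array([0.4059, 0.3328]), 100, 99, -83.0)
0.086 [354. 156.] 4697.5 (array([0.422 , 0.1774]), 106, 104, -81.8)
```

View pics/w8.png

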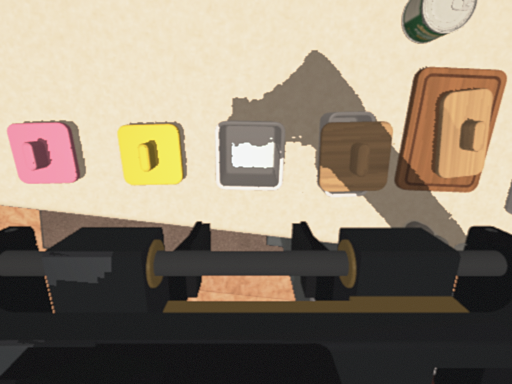

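The narrow lid is home and flat. The square jar is empty at (250,155), 100x99, centre (0.406,0.333), yaw 7. The square lid is at (355,156), with the yellow and pink decoys on the left. Centring on the square lid.

```bash
python3 -m crank '0 0 0 0.005 -0.05 0 -0.2; 0 0 0 0.01 -0.1 0 -0.2; 0 0 0 0.017 -0.15 0 -0.2; 0 0 0 0.017 -0.15 0 -0.2; 0 0 0 0.017 -0.15 0 -0.2'
python3 - <<'E'
from h import *
f=wrist("w9")
band(f,.078,.093,.086,(.42,.177),.07)
band(f,.108,.124,.116,(.42,.177),.06)
o=r.get_obs();print(o["position"])
E
```

```text
time_s: 24.8
position: [0.4036, 0.1772, 0.3286]
orientation: [[0.993, 0.118, 0.001], [0.118, -0.993, -0.001], [0.001, 0.002, -1.0]]
ft_force: [-0.0, 0.5, 0.0]
width: 0.0526
grasp_force: 0.0
0.086 [253. 155.] 4596.0 (array([0.4222, 0.1763]), 104, 103, -83.0)
0.116 [253. 159.] 343.5 (array([0.4227, 0.1764]), 45, 17, 9.9)
[0.40341788 0.17808588 0.32855592]
```

```bash
python3 -m crank '0 0 0.5 0.019 -0.001 -0.06 -0.2; 0 0 0.5 0.019 -0.001 -0.12 -0.2; 0 0 0.5 0.019 -0.001 -0.18 -0.2; 0 0 0.5 0.019 -0.001 -0.22 -0.2; 0 0 0.5 0.019 -0.001 -0.2375 -0.2' 30
python3 -m crank '0 0 0 0 0 0 -0.2; 0 0 0 0 0 0 1; 0 0 0 0 0 0 1; 0 0 0 0 0 0 1; 0 0 0 0 0 0 1' 30
python3 -m crank '0 0 0 0 0 0 1; 0 0 0 0 0 0 1; 0 0 0 0 0 0 1; 0 0 0 0 0 0.03 1; 0 0 0 0 0 0.08 1'
```

```text
time_s: 25.48
position: [0.4207, 0.178, 0.0888]
orientation: [[0.991, 0.132, -0.003], [0.132, -0.991, 0.001], [-0.003, -0.002, -1.0]]
ft_force: [0.3, 0.2, -0.4]
width: 0.0523
grasp_force: 0.0
time_s: 26.1
position: [0.4227, 0.177, 0.0913]
orientation: [[0.992, 0.129, 0.001], [0.129, -0.992, -0.0], [0.001, 0.0, -1.0]]
ft_force: [0.9, -1.5, 1.0]
width: 0.0202
grasp_force: 0.7
time_s: 26.72
position: [0.4211, 0.1769, 0.1705]
orientation: [[0.991, 0.13, -0.004], [0.13, -0.991, 0.001], [-0.004, -0.001, -1.0]]
ft_force: [1.6, -0.7, -1.3]
width: 0.0177
grasp_force: 30.0
```

```bash
python3 -m crank '0 0 -0.4 0 0 0.03 1; 0 0 -0.4 -0.005 0.06 0.03 1; 0 0 -0.4 -0.011 0.12 0.03 1; 0 0 -0.4 -0.0165 0.156 0.01 1; 0 0 -0.4 -0.0165 0.156 -0.02 1'
python3 -m crank '0 0 0 0 0 0 1; 0 0 0 0 0 -0.008 1; 0 0 0 0 0 -0.008 1'
```

```text
time_s: 27.35
position: [0.4041, 0.3373, 0.1506]
orientation: [[0.992, 0.128, -0.001], [0.128, -0.992, 0.003], [-0.0, -0.003, -1.0]]
ft_force: [0.7, -0.5, -2.4]
width: 0.0177
grasp_force: 30.0
time_s: 27.72
position: [0.4065, 0.3326, 0.1433]
orientation: [[0.993, 0.121, 0.001], [0.121, -0.993, -0.0], [0.001, 0.0, -1.0]]
ft_force: [0.8, 0.1, -1.9]
width: 0.0178
grasp_force: 30.0
```

```bash
python3 -m crank '0 0 0 -0.0005 0 -0.012 1; 0 0 0 -0.0005 0 -0.02 1; 0 0 0 -0.0005 0 -0.025 1; 0 0 0 -0.0005 0 -0.028 1; 0 0 0 -0.0005 0 -0.028 1'
```

```text
time_s: 28.35
position: [0.4053, 0.3332, 0.1148]
orientation: [[0.992, 0.123, -0.0], [0.123, -0.992, 0.0], [-0.0, -0.0, -1.0]]
ft_force: [0.1, 0.3, -1.6]
width: 0.0177
grasp_force: 30.0
```

Entering freely. I'll lower it, release, rise, check it, then centre on the oblong dish.

```bash
python3 -m crank '0 0 0 0 0 -0.0025 1; 0 0 0 0 0 -0.003 1; 0 0 0 0 0 -0.003 -0.2; 0 0 0 0 0 -0.003 -0.2; 0 0 0 0 0 -0.003 -0.2'
python3 -m crank '0 0 0 0 0 0 -0.2; 0 0 0 0 0 0.05 -0.2; 0 0 0 0 0 0.11 -0.2; 0 0 0 0 -0.05 0.17 -0.2; 0 0 0 0 -0.11 0.217 -0.2'
python3 -m crank '0 0 0 -0.002 -0.046 0 -0.2; 0 0 0 -0.002 -0.046 0 -0.2; 0 0 0 -0.002 -0.046 0 -0.2; 0 0 0 -0.002 -0.046 0 -0.2'
python3 - <<'E'
from h import *
f=wrist("w10")
P,ok=cloud(f)
band(f,.10,.113,.107,(.406,.333),.08)
s=ok&(np.hypot(P[...,0]-.406,P[...,1]-.333)<.07)&(abs(P[...,2]-.107)<.006)
p=P[s]; A=np.c_[p[:,:2]-[.406,.333],np.ones(len(p))]; print("plane",np.linalg.lstsq(A,p[:,2],rcond=None)[0].round(4))
band(f,.054,.07,.062,(.423,.177),.09)
E
python3 -m crank '0 0 0 0.02 -0.05 0 -0.2; 0 0 0 0.04 -0.1 0 -0.2; 0 0 2 0.05 -0.15 0 -0.2; 0 0 4 0.054 -0.19 0 -0.2; 0 0 6 0.054 -0.19 0 -0.2'
python3 -m crank '0 0 0 0 0 0 -0.2; 0 0 0 0 0 0 -0.2'
python3 - <<'E'
from h import *
f=wrist("w11")
band(f,.034,.05,.042,(.475,-.01),.09)
band(f,.064,.08,.072,(.475,-.01),.06)
o=r.get_obs();print(o["position"])
E
```

```text
time_s: 28.98
position: [0.4055, 0.3332, 0.1119]
orientation: [[0.992, 0.123, 0.0], [0.123, -0.992, 0.0], [0.0, -0.0, -1.0]]
ft_force: [-0.2, -0.1, 0.1]
width: 0.0397
grasp_force: 0.0
time_s: 29.6
position: [0.4053, 0.246, 0.3116]
orientation: [[0.992, 0.126, 0.0], [0.126, -0.992, 0.002], [0.0, -0.002, -1.0]]
ft_force: [1.1, -2.7, 1.0]
width: 0.052
grasp_force: 0.0
time_s: 30.1
position: [0.403, 0.201, 0.3097]
orientation: [[0.992, 0.125, -0.001], [0.125, -0.992, 0.001], [-0.001, -0.001, -1.0]]
ft_force: [0.1, -0.0, -0.0]
width: 0.0517
grasp_force: 0.0
0.107 [154. 158.] 5701.0 (array([0.4048, 0.3333]), 105, 103, -82.8)
plane [-0.0009  0.0028  0.1079]
0.062 [269. 156.] 3999.5 (array([0.4215, 0.1772]), 133, 72, 7.4)
time_s: 30.78
position: [0.4577, 0.0073, 0.309]
orientation: [[0.975, 0.224, -0.002], [0.224, -0.975, 0.002], [-0.001, -0.002, -1.0]]
ft_force: [-0.8, 0.4, -0.2]
width: 0.0519
grasp_force: 0.0
time_s: 31.02
position: [0.4574, 0.0114, 0.3099]
orientation: [[0.974, 0.228, -0.0], [0.228, -0.974, 0.0], [-0.0, -0.0, -1.0]]
ft_force: [-0.1, 0.5, 0.1]
width: 0.0522
grasp_force: 0.0
0.042 [266. 156.] 3917.5 (array([ 0.4755, -0.0088]), 137, 75, 13.1)
0.072 [267. 160.] 314.0 (array([ 0.476, -0.008]), 45, 18, 13.8)
[0.45742467 0.01116158 0.30993247]
```

View pics/w10.png

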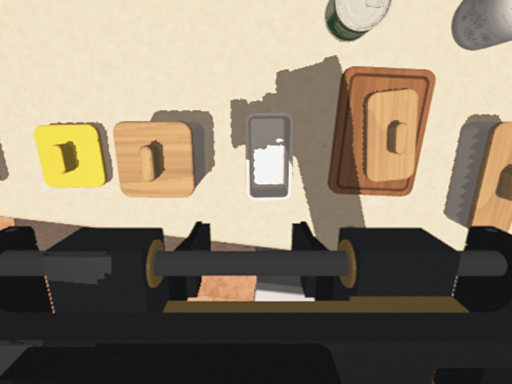

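The square lid is home and flat at (154,158). The oblong dish is empty at (269,156), 133x72, centre (0.4217,0.177), yaw 7.4. Last lid.

```bash
python3 -m crank '0 0 0.3 0.018 -0.02 -0.06 -0.2; 0 0 0.3 0.018 -0.02 -0.12 -0.2; 0 0 0.3 0.018 -0.02 -0.18 -0.2; 0 0 0.3 0.018 -0.02 -0.23 -0.2; 0 0 0.3 0.018 -0.02 -0.263 -0.2' 30
python3 -m crank '0 0 0 0 0 0 -0.2; 0 0 0 0 0 0 1; 0 0 0 0 0 0 1; 0 0 0 0 0 0 1; 0 0 0 0 0 0 1' 30
python3 -m crank '0 0 0 0 0 0 1; 0 0 0 0 0 0 1; 0 0 0 0 0 0 1; 0 0 0 0 0 0.04 1; 0 0 0 0 0 0.09 1'
python3 -m crank '0 0 -3 -0.01 0.05 0.05 1; 0 0 -6 -0.03 0.10 0.05 1; 0 0 -6 -0.0535 0.15 0.05 1; 0 0 -6 -0.0535 0.186 0.03 1; 0 0 -6 -0.0535 0.186 -0.01 1'
python3 -m crank '0 0 0 0 0 -0.01 1; 0 0 0 0 0 -0.01 1; 0 0 0 0 0 -0.01 1'
```

```text
time_s: 31.7
position: [0.4744, -0.0094, 0.0448]
orientation: [[0.973, 0.232, -0.002], [0.232, -0.973, 0.001], [-0.001, -0.001, -1.0]]
ft_force: [0.4, -0.7, 0.1]
width: 0.0521
grasp_force: 0.0
time_s: 32.33
position: [0.4756, -0.0105, 0.0473]
orientation: [[0.973, 0.231, 0.001], [0.231, -0.973, -0.0], [0.0, 0.001, -1.0]]
ft_force: [0.6, -0.4, -0.9]
width: 0.02
grasp_force: 0.0
time_s: 32.95
position: [0.4744, -0.0101, 0.137]
orientation: [[0.973, 0.231, -0.003], [0.231, -0.973, 0.001], [-0.002, -0.002, -1.0]]
ft_force: [0.6, -1.4, -0.6]
width: 0.0179
grasp_force: 30.0
time_s: 33.58
position: [0.4227, 0.1789, 0.1277]
orientation: [[0.991, 0.132, 0.005], [0.132, -0.991, 0.001], [0.005, -0.0, -1.0]]
ft_force: [0.4, -2.5, -1.1]
width: 0.0177
grasp_force: 30.0
time_s: 33.95
position: [0.4228, 0.1756, 0.1181]
orientation: [[0.992, 0.127, 0.001], [0.127, -0.992, 0.0], [0.001, -0.0, -1.0]]
ft_force: [-0.6, 0.1, 0.0]
width: 0.0178
grasp_force: 30.0
```

```bash
python3 -m crank '0 0 0 -0.001 0.001 -0.012 1; 0 0 0 -0.001 0.001 -0.022 1; 0 0 0 -0.001 0.001 -0.03 1; 0 0 0 -0.001 0.001 -0.035 1; 0 0 0 -0.001 0.001 -0.035 1'
```

```text
time_s: 34.58
position: [0.4207, 0.1768, 0.0816]
orientation: [[0.992, 0.128, -0.001], [0.128, -0.992, 0.0], [-0.001, -0.0, -1.0]]
ft_force: [-0.9, 0.1, -1.1]
width: 0.0181
grasp_force: 30.0
```

```bash
python3 -m crank '0 0 0 0 0 -0.003 1; 0 0 0 0 0 -0.003 1; 0 0 0 0 0 -0.003 -0.2; 0 0 0 0 0 -0.003 -0.2; 0 0 0 0 0 -0.003 -0.2'
python3 -m crank '0 0 0 0 0 0 -0.2; 0 0 0 0 0 0.05 -0.2; 0 0 0 0 0 0.11 -0.2; 0 0 0 -0.01 -0.03 0.17 -0.2; 0 0 0 -0.02 -0.07 0.23 -0.2'
python3 -m crank '0 0 0 0 -0.05 0.05 -0.2; 0 0 0 0 -0.1 0.06 -0.2; 0 0 0 0 -0.1 0.06 -0.2; 0 0 0 0 -0.1 0.06 -0.2; 0 0 0 0 -0.1 0.06 -0.2'
python3 - <<'E'
from h import *
f=wrist("w12"); P,ok=cloud(f)
for n,c,z in [("obl",(.422,.177),.074),("nar",(.433,-.177),.074),("sq",(.406,.333),.107),("rnd",(.387,-.33),.107)]:
    s=ok&(np.hypot(P[...,0]-c[0],P[...,1]-c[1])<.05)&(abs(P[...,2]-z)<.01)
    p=P[s]
    if len(p)<50: print(n,"unseen");continue
    A=np.c_[p[:,:2]-c,np.ones(len(p))]; print(n,len(p),np.linalg.lstsq(A,p[:,2],rcond=None)[0].round(4))
    band(f,z-.006,z+.006,z,c,.1)
E
```

```text
time_s: 35.2
position: [0.421, 0.1766, 0.0789]
orientation: [[0.992, 0.128, 0.0], [0.128, -0.992, 0.0], [0.0, -0.0, -1.0]]
ft_force: [-0.8, 0.2, 0.6]
width: 0.04
grasp_force: 0.0
time_s: 35.83
position: [0.4026, 0.1152, 0.2981]
orientation: [[0.992, 0.13, 0.002], [0.13, -0.992, -0.001], [0.002, 0.001, -1.0]]
ft_force: [1.7, -2.6, -1.8]
width: 0.0518
grasp_force: 0.0
time_s: 36.45
position: [0.4029, 0.0164, 0.3556]
orientation: [[0.992, 0.13, -0.001], [0.13, -0.992, -0.0], [-0.001, 0.0, -1.0]]
ft_force: [-0.5, 0.6, 0.2]
width: 0.0525
grasp_force: 0.0
obl 2266 [-0.001   0.0077  0.075 ]
0.074 [154. 138.] 3934.5 (array([0.4204, 0.1768]), 136, 77, 7.4)
nar 1740 [ 0.0018 -0.0173  0.0751]
0.074 [369. 159.] 3894.5 (array([ 0.4314, -0.1738]), 174, 64, 7.0)
sq 2902 [1.000e-04 1.300e-03 1.082e-01]
0.107 [ 41. 137.] 4863.5 (array([0.405 , 0.3321]), 108, 102, -82.5)
rnd 2409 [-0.0003  0.0005  0.1083]
0.107 [463. 205.] 3460.5 (array([ 0.3878, -0.3261]), 112, 109, -49.7)
```

View pics/w12.png

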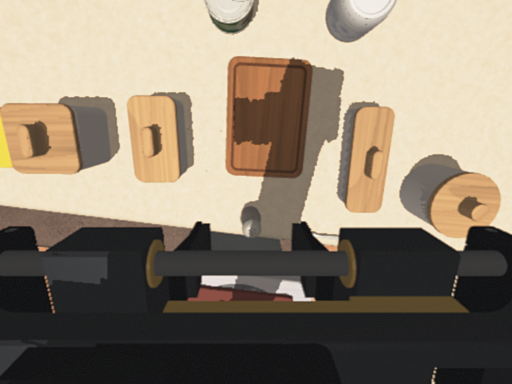

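All four lids are home and flat: square (41,137), oblong (154,138), narrow (369,159), round (463,205). The board is empty and the robot is clear, so I'm handing in.

```bash
python3 -c "from plant import r; print(r.hand_in())"
```

```text
the job is handed in; nothing more can be done
None
```

All four lids are on their own jars and dishes, measured flat and fully home by the wrist camera, and the job was handed in at about 36 s; no verdict came back.

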